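Get the sugar pot out from behind the tins

ROBOT

A 6-joint arm with a two-finger parallel gripper is mounted at the origin on the work surface. World frame = base frame: x ahead of the robot, y to its left, z up, the work surface at z = 0. Lengths are in m, angles in rad, forces in N, time in s.
With the tool pointing down it reaches from about 0.35 to 0.775 m from the base axis. Payload 7.3 kg.
Tool frame: the origin (TCP) lies on the mounting face of the last link; the fingertips stand 178 mm ahead of it and the grasp point (between the pads) lies 159 mm ahead of it (robot.grip_depth is the distance from the TCP to the grasp point, in m); z points along the fingers, y is the line along which they close (so a half turn about z gives the same grasp; the last joint's range is limited). The gripper opens to 92 mm and grips with 3 to 60 N. Pads are 19 mm wide; open, the fingers measure 130 mm over their backs; the gripper's body (75 mm by 190 mm) begins 47 mm behind the grasp point.
Start: joints at [-1.32, 0.342, 1.524, -0, 1.275, -0.146], TCP at [0.203, -0.484, 0.405] pointing down, gripper open.
Joint ranges: [-2.53, 2.53], [-0.77, 2.02], [0.04, 2.7], [-1, 4.14], [0.28, 2.66], [-3.11, 3.11]. Speed limits (rad/s): [2.57, 2.57, 3.14, 3.14, 3.14, 3.14].

INTERFACE

Orientations are given as [roll, pitch, yaw] about the fixed x, y, z axes, in that order (R = Rz(yaw) Ry(pitch) Rx(roll)).
In Python, from cell import observe, cams, robot, models gives the robot as it stands.
- The arm moves only by the shell command python3 -m jog 'ROWS' [FORCE]. ROWS is JSON, a list of rows, each a list of 3 entries, a list of its own where there are three numbers: the shift along the tool's x, y, z each as a share of 0.4 m, from -1 to 1, then the turn about the tool's z as a share of pi rad, from -1 to 1, then the closure, from 0 (fully open) to 1 (shut). In form: [[[x, y, z], turn, jaw], ...]. A call has 1 to 12 rows; each row is the pose to reach, as a shift and turn from the pose commanded when the call began, along the tool's axes at that moment, turning the shorter way round; what a row does not reach only later rows make up. A row lasts 1/8 s, in which the tool goes at most 62.5 mm and 10.7 degrees, less where a joint would pass 70% of its speed; a pose out of reach is approached as far as the arm can. A call with a number of a shift or a turn outside -1 to 1 is refused whole. A call with a gripper value outside its range is refused whole. The fingers move at their own pace and stop on an object; FORCE is the grip in N (left out, the last holds). Time passes only in rows, so rows that repeat a pose let the fingers close. It gives the time, the measured TCP pose, the force, the opening and the grip force at its end, in the units of the state.
- observe(): the state, without advancing time (a new reading comes with each control period).
- cams.read_camera(name): name is "scene" or "side" or "wrist"; returns the picture (480x640x3 uint8, red, green, blue); there is no depth.
- cams.camera_model(name): a dict with "camera_matrix" (3x3 intrinsics, pixels), "k1" (the pictures are not rectified: a ray, as slopes to the right and down, at radius r is drawn at 1 + k1 r^2 times it, then the intrinsics apply), "pose" (4x4, takes a point from camera to world coordinates). Camera axes: x right, y down, z forward; pixel columns grow to the right and rows downward; lengths in m; the calibration is good to about 2 mm. A picture is of the moment at which its call begins: read the wrist's pose just before it. camera_model takes no time and is no camera call; for the wrist camera it gives the pose at the moment of the call.
- robot.hand_in(): hands the job in; it is judged then, once.
Trained networks look in the newest picture that a camera, given by its name, has taken for a name from the list of things; names that differ only in an ending like _2 or _b are one class to them, and where a whole thing is asked for, a point or a joint stands for the part that bears it (a point fixed in the world has none). Each returns a list of dicts, best first, with "confidence" (0 to 1); they miss things now and then, are a little off and sometimes report something else, mostly with a low value. They report only what shows in the picture. A call takes as long as a camera call.
- models.find_in(target, camera): "position" ([x, y, z] in m, in world coordinates, good to about 4 mm: the middle of the surface that is visible of it).
- models.pinpoint(target, camera): "position" ([x, y, z] in m, in world coordinates, good to about 4 mm: a listed point, or the origin of a listed thing).
The state is a dict: "time": time; "qpos": joint angles; "qvel": joint speeds; "joint_efforts": joint torques, N m; "tool_pos": TCP position; "tool_rot": TCP orientation; "contact_force": force on the tool from outside, world axes, zero at the start; "torque": the same for the moment, N m; "opening": finger opening in m; "grip_force": force on a finger pad.
Only numpy, scipy, OpenCV 4.12 (cv2) and the standard library are available. Lean on these libraries where they do the work, as an engineer would, in place of code of your own. Each camera call takes 0.05 s, during which the arm holds its last target. There are 200 camera calls.

TASK

The small sugar pot stands at the back of the wooden tray, hemmed in by the canister, the square tin and the pepper mill. First clear all three of those onto the chopping board, leaving the pot where it is, then take the pot out and stand it in the middle of the cork coaster while they are still on the board, and finally put the three back in the tray, each upright on the very spot where it stood at the start, knocking nothing over and leaving the mug and the bottle alone.

Things in the scene. Friction and masses are not known exactly. Their poses are not given: they have to be found in the camera images.
- sugar_pot: Small white round ceramic pot with a flat white lid and a little steel ball knob: body 44 mm diameter, 40 mm tall, lid to 45 mm (41 mm diameter), top of the knob (12 mm ball) at 54 mm; 0.12 kg. Loose. Origin at the centre of its underside, z up. At the start it stands on the rear spot of the tray.
- canister: Round plain steel canister with a steel lid: body 52 mm diameter, the lid (top 18 mm) 54 mm diameter, 115 mm tall, flat top, about 0.22 kg. Loose. Origin at the centre of its underside, z up.
- tea_tin: Square dark steel tin with paper labels, 48 x 48 mm, 105 mm tall, flat top, about 0.2 kg. Loose. Origin at the centre of its underside, z up, x and y square to its sides. Its sides stand within about 6 degrees of square with the tray at the start.
- mill: Dark wooden pepper mill, round: foot 52 mm diameter, waist 34 mm (50 to 66 mm up), head 44 mm diameter with straight sides from 88 to 118 mm up, then tapering to a 24 mm wide flat top at 125 mm; about 0.2 kg. Loose. Origin at the centre of its underside, z up.
- tray: Fixed light-wood tray, 180 mm (x) by 200 mm (y), rim 6 mm thick and 18 mm high, floor 8 mm above the worktop. Cork spots in its floor, in its frame: x +20, y 0 mm (sugar pot); x +12, y +56; x +12, y -56; x -45, y 0 mm (canister, tin and mill, in varying order). Origin at the centre of its underside, on the worktop; x points away from the robot within 12 degrees.
- board: Fixed green chopping board, 260 mm (x) by 200 mm (y), 8 mm thick, flat; on one side of the tray, left or right. Origin at the centre of its underside, on the worktop. The side area: each cleared thing stands anywhere on it with its middle at least 5 mm inside the edges.
- coaster: Fixed round cork coaster, 100 mm diameter, 6 mm thick, flat; on the other side of the tray. Origin at the centre of its underside, on the worktop.
- mug: Bystander: loose blue mug, 80 mm rim diameter, 90 mm tall, beyond the work to the left or right. Origin at the centre of its underside. Leave it alone.
- bottle: Bystander: loose green glass bottle, 60 mm diameter, 150 mm tall, beyond the work to the left or right. Origin at the centre of its underside. Leave it alone.

How it is judged:
By the outcome, as a careful person would: the job done as asked, in the order asked, and still so for the second after the job is handed in, with the robot touching nothing.
It also fails if it takes over 141 s, if anything falls off the work surface, if the arm or the gripper's body presses on something with over 40 N, if the wrist force passes 120 N, or if a joint passes its speed limit or range.

## Working session

There is one attempt and no reset: what is moved stays moved. The work goes in short steps, Python scripts to look and compute and a shell command to move; the robot and the scene stay as the last step left them, time stands still between calls to the robot, and variables do not carry over. Pictures are saved under pics/ and viewed, at most 14 in all, crops included, and the job is handed in when it is done.

```bash
mkdir -p pics; ls; python3 - <<'E'
from cell import observe, cams, robot, models
import cv2
s=observe(); print({k:s[k] for k in('time','tool_pos','tool_rot','opening')})
for c in('scene','side'):
    im=cams.read_camera(c); cv2.imwrite(f'pics/{c}0.png',im[:,:,::-1])
    for n in('sugar_pot','canister','tea_tin','mill','tray','board','coaster','mug','bottle'):
        print(c,n,[( [round(float(v),3) for v in d['position']],round(d['confidence'],2)) for d in models.pinpoint(n,c)[:2]])
E
```

```text
pics
{'time': 0.0, 'tool_pos': array([ 0.20288879, -0.48405081,  0.40404635]), 'tool_rot': array([-3.14005268e+00, -2.42043708e-04,  3.96841101e-01]), 'opening': 0.09203498274657805}
scene sugar_pot [([0.641, -0.003, 0.005], 0.94), ([0.756, -0.26, -0.002], 0.34)]
scene canister [([0.624, -0.052, 0.009], 0.82)]
scene tea_tin [([0.637, 0.056, 0.006], 0.76)]
scene mill [([0.571, 0.011, 0.01], 0.62)]
scene tray [([0.617, 0.006, 0.004], 0.77)]
scene board [([0.509, 0.308, -0.003], 0.55)]
scene coaster [([0.479, -0.312, 0.003], 0.88)]
scene mug [([0.752, 0.248, -0.001], 0.89)]
scene bottle [([0.751, -0.261, -0.001], 0.88)]
side sugar_pot []
side canister [([0.627, -0.054, 0.006], 0.94), ([0.631, 0.054, 0.007], 0.65)]
side tea_tin [([0.632, 0.055, 0.009], 0.87), ([0.575, 0.005, 0.009], 0.2)]
side mill [([0.575, 0.009, 0.008], 0.7), ([0.618, 0.004, -0.001], 0.24)]
side tray [([0.618, 0.003, 0.001], 0.93)]
side board [([0.505, 0.305, -0.002], 0.94), ([0.752, 0.249, -0.001], 0.4)]
side coaster [([0.479, -0.312, 0.006], 0.63)]
side mug [([0.751, 0.247, -0.002], 0.82)]
side bottle [([0.752, -0.257, -0.001], 0.81)]
```

View pics/scene0.png

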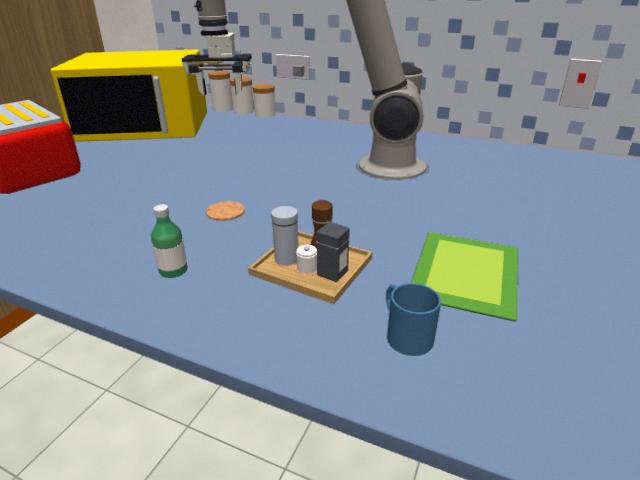

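View pics/side0.png

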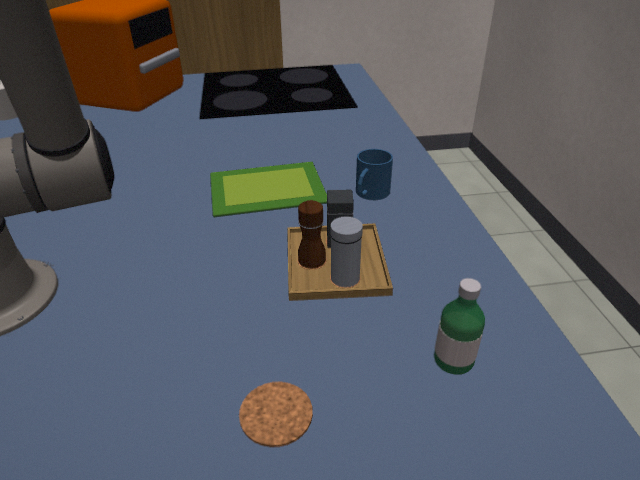

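```bash
cat > h.py <<'E'
import numpy as np, cv2, sys
from scipy.spatial.transform import Rotation as R
from cell import observe, cams, robot, models
def go(x,y,z,yaw=None,s=None):
    """shares for grasp point at x,y,z (world), tool yaw in rad"""
    s=s or observe(); M=R.from_euler('xyz',s['tool_rot']).as_matrix()
    g=s['tool_pos']+M[:,2]*robot.grip_depth
    d=M.T@(np.array([x,y,z])-g)/0.4
    t=0
    if yaw is not None:
        t=yaw-s['tool_rot'][2]; t=-((t+np.pi/2)%np.pi-np.pi/2)/np.pi
    print('shift',d.round(4),'turn',round(t,4))
def state():
    s=observe(); M=R.from_euler('xyz',s['tool_rot']).as_matrix()
    print('t',round(s['time'],2),'grasp',(s['tool_pos']+M[:,2]*robot.grip_depth).round(4),'rot',s['tool_rot'].round(4),'open',round(s['opening'],4),'grip',round(s['grip_force'],1),'q6',round(s['qpos'][5],2))
def ray(cam,uv,z,m=None):
    """pixels -> world points on plane z"""
    m=m or cams.camera_model(cam); K=np.array(m['camera_matrix']); P=np.array(m['pose'])
    p=cv2.undistortPoints(np.array(uv,float).reshape(-1,1,2),K,np.array([m['k1'],0,0,0,0.]))[:,0]
    d=np.c_[p,np.ones(len(p))]@P[:3,:3].T
    return P[:3,3]+d*((np.asarray(z)-P[2,3])/d[:,2])[:,None]
def proj(cam,X,m=None):
    m=m or cams.camera_model(cam); P=np.linalg.inv(m['pose'])
    return cv2.projectPoints(np.array(X,float).reshape(-1,1,3),cv2.Rodrigues(P[:3,:3])[0],P[:3,3],np.array(m['camera_matrix'],float),np.array([m['k1'],0,0,0,0.]))[0][:,0]
E
python3 - <<'E'
from h import *
state(); m=cams.camera_model('wrist'); print(m['camera_matrix'],m['k1'],m['pose'])
go(0.53,0.0,0.36,0.0)
E
```

```text
t 1.0 grasp [ 0.2029 -0.4842  0.2455] rot [3.1415 0.     0.3968] open 0.0922 grip 0.0 q6 -0.15
[[428.40422189   0.         321.31980714]
 [  0.         428.40422189 238.34516183]
 [  0.           0.           1.        ]] -0.04682233228327651 [[ 3.86490376e-01 -8.77430756e-01 -2.84148655e-01  2.80272825e-01]
 [-9.22293439e-01 -3.67708189e-01 -1.19018911e-01 -4.52877676e-01]
 [-5.29338314e-05  3.08068104e-01 -9.51364305e-01  3.84845365e-01]
 [ 0.00000000e+00  0.00000000e+00  0.00000000e+00  1.00000000e+00]]
shift [ 1.222  -0.8005 -0.2862] turn 0.1263
```

```bash
python3 -m jog '[[[0.6,-0.4,-0.28],0,0],[[0.6,-0.4,-0.28],0,0],[[0.6,-0.4,-0.28],0,0],[[0.6,-0.4,-0.28],0,0],[[0.6,-0.4,-0.28],0,0],[[0.6,-0.4,-0.28],0,0],[[0.6,-0.4,-0.28],0,0]]'
python3 - <<'E'
from h import *
state(); go(0.53,0.0,0.36,0.0)
E
```

```text
time: 1.88
tool_pos: [0.3623, -0.244, 0.5165]
tool_rot: [3.141, 0.001, 0.398]
contact_force: [-0.1, -0.1, 0.1]
opening: 0.0921
grip_force: 0.0
t 1.88 grasp [ 0.3622 -0.244   0.3573] rot [3.1415e+00 6.0000e-04 3.9750e-01] open 0.0921 grip 0.0 q6 0.41
shift [ 0.6229 -0.4001 -0.0073] turn 0.1265
```

```bash
python3 -m jog '[[[0.62,-0.4,-0.01],0.12,0],[[0.62,-0.4,-0.01],0.12,0],[[0.62,-0.4,-0.01],0.12,0],[[0.62,-0.4,-0.01],0.126,0],[[0.62,-0.4,-0.01],0.126,0],[[0.62,-0.4,-0.01],0.126,0],[[0.62,-0.4,-0.01],0.126,0],[[0.62,-0.4,-0.01],0.126,0]]'
python3 - <<'E'
from h import *
state(); im=cams.read_camera('wrist'); cv2.imwrite('pics/w1.png',im[:,:,::-1])
m=cams.camera_model('wrist'); print(np.array(m['pose']).round(3))
for n in('sugar_pot','canister','tea_tin','mill','tray'):
    print(n,[( np.round(d['position'],4),round(d['confidence'],2)) for d in models.pinpoint(n,'wrist')[:2]])
E
```

```text
time: 2.88
tool_pos: [0.5289, -0.0023, 0.5205]
tool_rot: [3.141, 0.001, -0.002]
contact_force: [0.9, 0.3, 0.2]
opening: 0.0919
grip_force: 0.0
t 2.88 grasp [ 0.5288 -0.0024  0.3613] rot [ 3.1411e+00  6.0000e-04 -1.8000e-03] open 0.0919 grip 0.0 q6 1.42
[[-0.002 -0.951 -0.308  0.613]
 [-1.     0.002  0.    -0.003]
 [ 0.     0.308 -0.951  0.501]
 [ 0.     0.     0.     1.   ]]
sugar_pot [(array([6.383e-01, 3.000e-04, 8.000e-03]), 0.92)]
canister [(array([ 0.6265, -0.0513,  0.0058]), 0.69)]
tea_tin [(array([0.6326, 0.0563, 0.0083]), 0.83)]
mill [(array([0.5707, 0.0051, 0.0096]), 0.85)]
tray [(array([ 0.6198, -0.002 , -0.0062]), 0.65), (array([ 0.4777, -0.3116, -0.0006]), 0.58)]
```

View pics/w1.png

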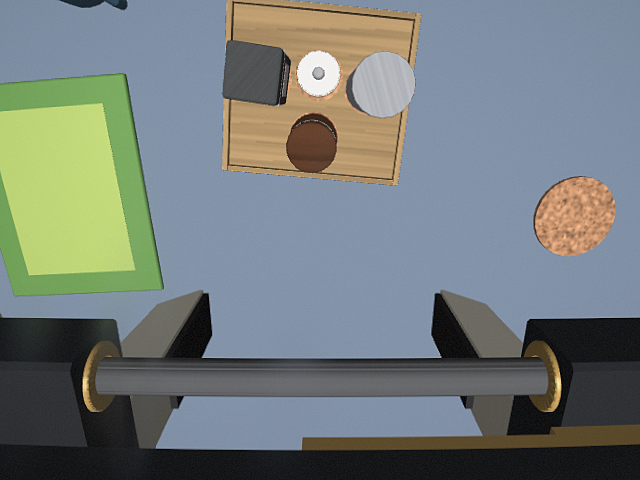

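```bash
python3 - <<'E'
from h import *
m=cams.camera_model('wrist')
c=ray('wrist',[(223,170),(397,185),(421,14)],0.018)
print('tray corners',c.round(4),np.linalg.norm(np.diff(c,axis=0),axis=1))
fl,fr,br=c[:,:2]; yaw=np.arctan2(*(fl-fr)[::-1])-np.pi/2; yaw2=np.arctan2(*(br-fr)[::-1]); print('yaw',yaw,yaw2)
ctr=(fl+br)/2; a=(yaw+yaw2)/2; ctr=(ctr); Rm=np.array([[np.cos(a),-np.sin(a)],[np.sin(a),np.cos(a)]])
print('ctr',ctr)
for n,p in dict(pot=(20,0),L=(12,56),Rr=(12,-56),F=(-45,0)).items(): print(n,ctr+Rm@np.array(p)/1e3)
t=ray('wrist',[(228,40),(283,47),(280,105),(223,98)],0.113); print('tin',t.mean(0),np.linalg.norm(np.roll(t,1,0)-t,axis=1)); d=t[1]-t[0]; print(np.arctan2(d[1],d[0])+np.pi/2, np.arctan2(*(t[1]-t[2])[:2][::-1]))
im=cv2.cvtColor(cv2.imread('pics/w1.png'),cv2.COLOR_BGR2HSV)
print('can',ray('wrist',[(381,84.5)],0.123),'pot',ray('wrist',[(318.5,74)],0.053),'knob',ray('wrist',[(318.5,73)],0.056))
# crop enlarged for mill/tin/canister
b=cv2.imread('pics/w1.png')[0:200,210:430]; cv2.imwrite('pics/w1c.png',cv2.resize(b,None,fx=3,fy=3,interpolation=cv2.INTER_CUBIC))
E
```

```text
tray corners [[ 0.538   0.109   0.018 ]
 [ 0.5207 -0.0886  0.018 ]
 [ 0.699  -0.1046  0.018 ]] [0.19834224 0.17896035]
yaw -0.0870192240730181 -0.08964401123658249
ctr [0.61847026 0.00221195]
pot [6.38392286e-01 4.47613218e-04]
L [0.63536362 0.05693502]
Rr [ 0.62548334 -0.05462833]
F [0.5736457 0.0061817]
tin [0.63568536 0.05567291 0.113     ] [0.04720628 0.04633318 0.04712679 0.04969264]
-0.12491035051176524 -0.07967405582887982
can [[ 0.62590458 -0.05208905  0.123     ]] pot [[6.38016986e-01 5.95016049e-04 5.30000000e-02]] knob [[6.38774993e-01 5.74721905e-04 5.60000000e-02]]
```

View pics/w1c.png

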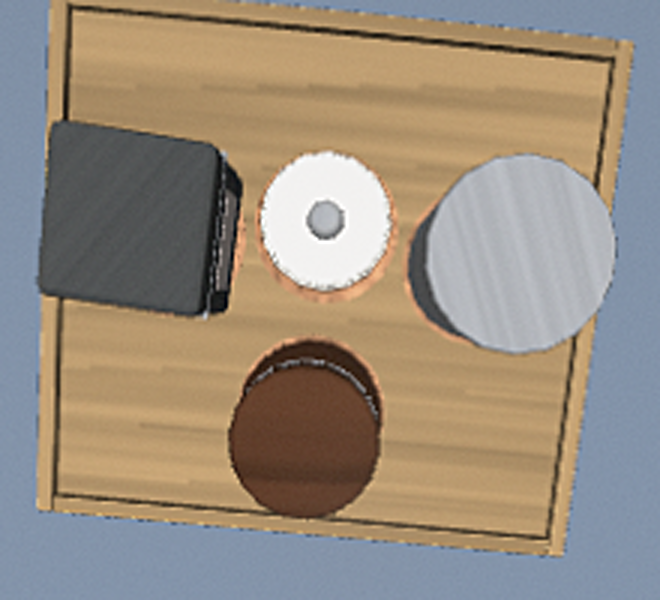

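```bash
python3 - <<'E'
from h import *
f=lambda L:[(x/3+210,y/3) for x,y in L]
p=ray('wrist',f([(51,135),(38,280),(220,160),(207,305),(65,121),(205,142),(50,292),(195,316)]),0.113)[:,:2]
for i in range(0,8,2):
    d=p[i+1]-p[i]; print('edge yaw deg',(np.degrees(np.arctan2(d[1],d[0]))+45)%90-45)
xy=lambda i:np.cross(np.r_[p[i],1],np.r_[p[i+1],1])
cs=[]
for a,b in((0,4),(0,6),(2,4),(2,6)):
    q=np.cross(xy(a),xy(b)); cs.append(q[:2]/q[2])
print('tin',np.mean(cs,0),np.round(cs,4).tolist())
print('can',ray('wrist',[(383.5,84.3)],0.123),'mill',ray('wrist',[(311.5,146.7)],0.126))
state()
go(0.6255,-0.054,0.25,-0.088)
E
```

```text
edge yaw deg -8.877116425389431
edge yaw deg -6.846051757188661
edge yaw deg -8.364222346388075
edge yaw deg -9.359066958467935
tin [0.63560143 0.05603873] [[0.6622, 0.0764], [0.6165, 0.0835], [0.6553, 0.0293], [0.6085, 0.0349]]
can [[ 0.62607356 -0.05417718  0.123     ]] mill [[0.57472128 0.00629095 0.126     ]]
t 3.17 grasp [ 0.5291 -0.0011  0.3618] rot [ 3.1414e+00 -4.0000e-04 -1.0000e-04] open 0.0919 grip 0.0 q6 1.42
shift [0.2408 0.1322 0.2795] turn 0.028
```

```bash
python3 -m jog '[[[0.112,-0.018,0.1],0.028,0],[[0.112,-0.018,0.25],0.028,0],[[0.112,-0.018,0.35],0.028,0],[[0.112,-0.018,0.45],0.028,0],[[0.112,-0.018,0.53],0.028,0],[[0.112,-0.018,0.58],0.028,0],[[0.112,-0.018,0.61],0.028,0],[[0.112,-0.018,0.627],0.028,0],[[0.112,-0.018,0.627],0.028,0],[[0.112,-0.018,0.627],0.028,0]]' 20
python3 - <<'E'
from h import *
state(); go(0.574,0.0062,0.111,-0.088)
E
```

```text
time: 4.42
tool_pos: [0.5744, 0.0067, 0.2707]
tool_rot: [3.141, -0.002, -0.087]
contact_force: [-0.2, 1.1, -0.0]
opening: 0.0919
grip_force: 0.0
t 4.42 grasp [0.5746 0.0067 0.1115] rot [ 3.1414e+00 -1.5000e-03 -8.7000e-02] open 0.0919 grip 0.0 q6 1.54
shift [-0.0014  0.0014  0.0013] turn 0.0003
```

```bash
python3 -m jog '[[[0,0,0],0,0.8],[[0,0,0],0,0.8],[[0,0,0],0,0.8],[[0,0,0],0,0.8],[[0,0,0],0,0.8],[[0,0,0],0,0.8],[[0,0,-0.05],0,0.8],[[0,0,-0.15],0,0.8],[[0,0,-0.3],0,0.8],[[0,0,-0.4],0,0.8],[[0,0,-0.45],0,0.8],[[0,0,-0.45],0,0.8]]' 20
python3 - <<'E'
from h import *
state(); go(0.43,0.30,0.113)
E
```

```text
time: 5.92
tool_pos: [0.5741, 0.0068, 0.4511]
tool_rot: [3.141, -0.003, -0.087]
contact_force: [-0.3, 0.2, -2.2]
opening: 0.0432
grip_force: 20.0
t 5.92 grasp [0.5746 0.0067 0.2919] rot [ 3.1414e+00 -2.8000e-03 -8.7000e-02] open 0.0432 grip 20.0 q6 1.54
shift [-0.425  -0.6991  0.4459] turn 0
```

```bash
python3 -m jog '[[[-0.06,-0.1,0],0,0.8],[[-0.14,-0.23,0],0,0.8],[[-0.22,-0.36,0],0,0.8],[[-0.3,-0.49,0],0,0.8],[[-0.37,-0.61,0.05],0,0.8],[[-0.41,-0.67,0.12],0,0.8],[[-0.425,-0.699,0.2],0,0.8],[[-0.425,-0.699,0.3],0,0.8],[[-0.425,-0.699,0.37],0,0.8],[[-0.425,-0.699,0.42],0,0.8],[[-0.425,-0.699,0.44],0,0.8],[[-0.425,-0.699,0.445],0,0.8]]' 20
python3 - <<'E'
from h import *
state(); print(observe()['contact_force'])
E
```

```text
time: 7.42
tool_pos: [0.4289, 0.2999, 0.2711]
tool_rot: [3.141, 0.001, -0.087]
contact_force: [-0.2, -0.3, -1.7]
opening: 0.043
grip_force: 20.0
t 7.42 grasp [0.4286 0.2998 0.1119] rot [ 3.1406e+00  1.4000e-03 -8.7100e-02] open 0.043 grip 20.0 q6 2.12
[-0.15230496 -0.25973606 -1.72929379]
```

```bash
python3 -m jog '[[[0,0,0.003],0,0.8],[[0,0,0.003],0,0.8],[[0,0,0.003],0,0.5],[[0,0,0.003],0,0],[[0,0,0.003],0,0],[[0,0,0.003],0,0],[[0,0,0.003],0,0],[[0,0,-0.05],0,0],[[0,0,-0.15],0,0],[[0,0,-0.3],0,0],[[0,0,-0.4],0,0],[[0,0,-0.4],0,0]]' 20
python3 - <<'E'
from h import *
state(); go(0.6355,0.0563,0.1,1.424)
im=cams.read_camera('wrist'); cv2.imwrite('pics/w2.png',im[:,:,::-1])
print([(np.round(d['position'],4),round(d['confidence'],2)) for d in models.pinpoint('mill','wrist')[:2]])
im=cams.read_camera('scene'); print([(np.round(d['position'],4),round(d['confidence'],2)) for d in models.pinpoint('mill','scene')[:2]])
E
```

```text
time: 8.93
tool_pos: [0.4293, 0.3002, 0.4353]
tool_rot: [-3.138, -0.006, -0.087]
contact_force: [0.0, 0.3, -0.8]
opening: 0.0918
grip_force: 0.0
t 8.93 grasp [0.4303 0.3007 0.2761] rot [-3.1379 -0.0062 -0.087 ] open 0.0918 grip 0.0 q6 2.12
shift [0.5614 0.5659 0.4415] turn -0.481
[(array([0.4285, 0.3004, 0.0053]), 0.8)]
[(array([0.4269, 0.3035, 0.0079]), 0.64), (array([ 0.6243, -0.0515,  0.0043]), 0.45)]
```

```bash
python3 -m jog '[[[0.1,0.1,0],-0.059,0],[[0.2,0.2,0],-0.118,0],[[0.3,0.3,0],-0.177,0],[[0.4,0.4,0],-0.236,0],[[0.5,0.5,0],-0.295,0],[[0.54,0.545,0],-0.354,0],[[0.561,0.566,0],-0.413,0],[[0.561,0.566,0.05],-0.472,0],[[0.561,0.566,0.1],-0.481,0],[[0.561,0.566,0.15],-0.481,0],[[0.561,0.566,0.2],-0.481,0],[[0.561,0.566,0.2],-0.481,0]]' 20
python3 - <<'E'
from h import *
state(); go(0.6355,0.0563,0.1,1.424)
im=cams.read_camera('wrist'); cv2.imwrite('pics/w3.png',im[:,:,::-1])
E
```

```text
time: 10.62
tool_pos: [0.6324, 0.055, 0.3486]
tool_rot: [-3.135, 0.001, 1.424]
contact_force: [0.0, 0.3, -0.6]
opening: 0.0921
grip_force: 0.0
t 10.62 grasp [0.6314 0.055  0.1894] rot [-3.1351e+00  8.0000e-04  1.4240e+00] open 0.0921 grip 0.0 q6 0.11
shift [0.0048 0.0111 0.2235] turn 0.0
```

View pics/w3.png

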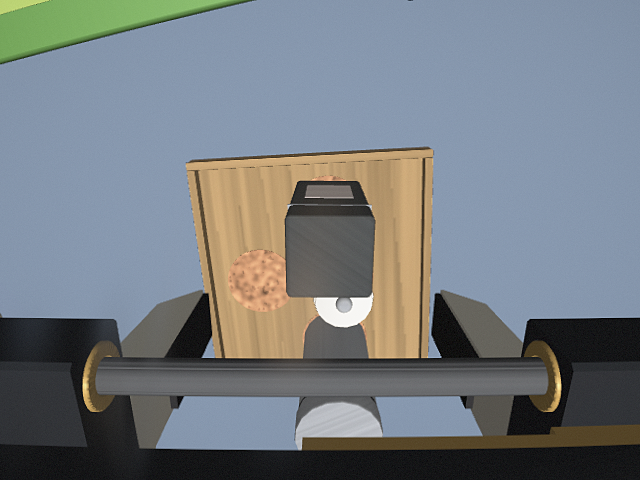

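```bash
python3 - <<'E'
from h import *
print('mill spot',ray('wrist',[(262,280.5)],0.008),'tin',ray('wrist',[(330,256)],0.113))
E
python3 -m jog '[[[0.005,0.011,0.06],0,0],[[0.005,0.011,0.12],0,0],[[0.005,0.011,0.17],0,0],[[0.005,0.011,0.2],0,0],[[0.005,0.011,0.215],0,0],[[0.005,0.011,0.223],0,0],[[0.005,0.011,0.223],0,0],[[0.005,0.011,0.223],0,0]]' 20
python3 - <<'E'
from h import *
state(); go(0.6355,0.0563,0.1,1.424)
E
```

```text
mill spot [[0.57520608 0.0048728  0.008     ]] tin [[0.63707103 0.05673892 0.113     ]]
time: 11.68
tool_pos: [0.6377, 0.0564, 0.2633]
tool_rot: [3.141, -0.0, 1.424]
contact_force: [-1.0, 0.2, 0.8]
opening: 0.0919
grip_force: 0.0
t 11.68 grasp [0.6379 0.0564 0.1041] rot [ 3.1405 -0.      1.4241] open 0.0919 grip 0.0 q6 0.12
shift [-0.001  -0.0059  0.0103] turn 0.0
```

```bash
python3 -m jog '[[[0,-0.004,0.008],0,0],[[0,-0.004,0.01],0,0],[[0,-0.004,0.01],0,0],[[0,-0.004,0.01],0,0]]' 20
python3 - <<'E'
from h import *
state(); go(0.636,0.0563,0.1,1.424)
E
```

```text
time: 12.18
tool_pos: [0.636, 0.0566, 0.2588]
tool_rot: [3.141, 0.0, 1.424]
contact_force: [0.6, 0.3, -0.2]
opening: 0.0917
grip_force: 0.0
t 12.18 grasp [0.6361 0.0566 0.0996] rot [3.1415 0.     1.4241] open 0.0917 grip 0.0 q6 0.12
shift [-0.0008 -0.     -0.0011] turn 0.0
```

```bash
python3 -m jog '[[[0,0,0],0,0.8],[[0,0,0],0,0.8],[[0,0,0],0,0.8],[[0,0,0],0,0.8],[[0,0,0],0,0.8],[[0,0,0],0,0.8],[[0,0,-0.05],0,0.8],[[0,0,-0.15],0,0.8],[[0,0,-0.3],0,0.8],[[0,0,-0.4],0,0.8],[[0,0,-0.45],0,0.8],[[0,0,-0.45],0,0.8]]' 20
python3 - <<'E'
from h import *
state(); go(0.54,0.26,0.1)
E
```

```text
time: 13.68
tool_pos: [0.636, 0.0566, 0.4402]
tool_rot: [3.138, -0.0, 1.424]
contact_force: [0.2, 0.4, -2.6]
opening: 0.048
grip_force: 20.0
t 13.68 grasp [0.6365 0.0566 0.2811] rot [ 3.1382e+00 -3.0000e-04  1.4241e+00] open 0.048 grip 20.0 q6 0.12
shift [ 0.4677 -0.3145  0.4517] turn 0
```

```bash
python3 -m jog '[[[0.1,-0.06,0],0,0.8],[[0.2,-0.13,0],0,0.8],[[0.3,-0.2,0],0,0.8],[[0.4,-0.27,0],0,0.8],[[0.45,-0.3,0.06],0,0.8],[[0.468,-0.314,0.15],0,0.8],[[0.468,-0.314,0.25],0,0.8],[[0.468,-0.314,0.34],0,0.8],[[0.468,-0.314,0.41],0,0.8],[[0.468,-0.314,0.435],0,0.8],[[0.468,-0.314,0.447],0,0.8],[[0.468,-0.314,0.447],0,0.8]]' 20
python3 - <<'E'
from h import *
state()
E
```

```text
time: 15.18
tool_pos: [0.5393, 0.2602, 0.2603]
tool_rot: [3.141, -0.0, 1.424]
contact_force: [0.2, -0.0, -1.8]
opening: 0.0482
grip_force: 20.0
t 15.18 grasp [0.5394 0.2602 0.1011] rot [ 3.1409e+00 -2.0000e-04  1.4241e+00] open 0.0482 grip 20.0 q6 0.47
```

```bash
python3 -m jog '[[[0,0,0.003],0,0.8],[[0,0,0.003],0,0.8],[[0,0,0.003],0,0.5],[[0,0,0.003],0,0],[[0,0,0.003],0,0],[[0,0,0.003],0,0],[[0,0,0.003],0,0],[[0,0,-0.05],0,0],[[0,0,-0.15],0,0],[[0,0,-0.3],0,0],[[0,0,-0.4],0,0],[[0,0,-0.4],0,0]]' 20
python3 - <<'E'
from h import *
state(); go(0.626,-0.0545,0.25,1.483); go(0.626,-0.0545,0.108,1.483)
E
```

```text
time: 16.68
tool_pos: [0.5393, 0.2603, 0.4239]
tool_rot: [3.135, -0.004, 1.424]
contact_force: [0.2, 1.6, 0.1]
opening: 0.0917
grip_force: 0.0
t 16.68 grasp [0.5405 0.2607 0.2647] rot [ 3.1346 -0.0035  1.4242] open 0.0917 grip 0.0 q6 0.47
shift [-0.7484  0.3263  0.0364] turn -0.0187
shift [-0.7496  0.3238  0.3914] turn -0.0187
```

```bash
python3 -m jog '[[[-0.1,0.05,0],0,0],[[-0.23,0.1,0],-0.019,0],[[-0.36,0.16,0],-0.019,0],[[-0.49,0.22,0],-0.019,0],[[-0.62,0.27,0],-0.019,0],[[-0.71,0.31,0.05],-0.019,0],[[-0.749,0.325,0.11],-0.019,0],[[-0.749,0.325,0.2],-0.019,0],[[-0.749,0.325,0.2],-0.019,0],[[-0.749,0.325,0.2],-0.019,0]]' 20
python3 - <<'E'
from h import *
im=cams.read_camera('wrist'); cv2.imwrite('pics/w4.png',im[:,:,::-1])
state(); go(0.626,-0.0545,0.112,1.483)
print('spots px (mill,tin,pot lid, can top)',proj('wrist',[(.574,.0062,.008),(.6355,.0563,.008),(.638,.0005,.053),(.626,-.0545,.123)]).round(1).tolist())
E
```

```text
time: 17.92
tool_pos: [0.6242, -0.055, 0.3406]
tool_rot: [3.141, 0.0, 1.484]
contact_force: [0.1, 0.5, -0.1]
opening: 0.0919
grip_force: 0.0
t 17.98 grasp [ 0.6246 -0.055   0.1821] rot [3.1395e+00 3.0000e-04 1.4844e+00] open 0.0916 grip 0.0 q6 -0.12
shift [0.0016 0.003  0.1752] turn 0.0004
spots px (mill,tin,pot lid, can top) [[243.1, 138.5], [322.6, 56.0], [334.7, 144.9], [323.7, 272.5]]
```

View pics/w4.png

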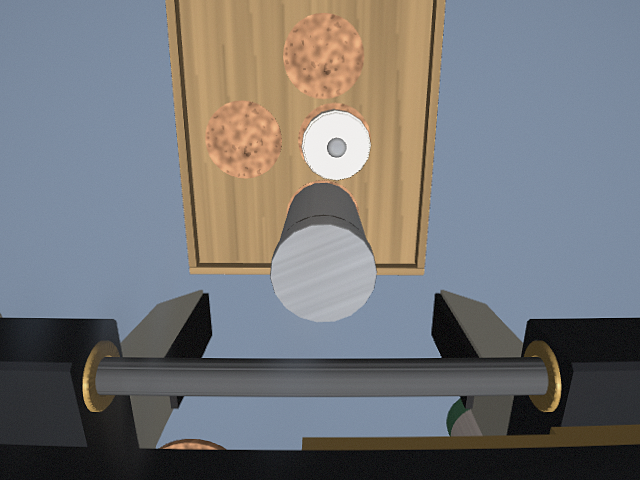

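```bash
python3 -m jog '[[[0.002,0.003,0.06],0,0],[[0.002,0.003,0.11],0,0],[[0.002,0.003,0.145],0,0],[[0.002,0.003,0.165],0,0],[[0.002,0.003,0.174],0,0],[[0.002,0.003,0.175],0,0],[[0.002,0.003,0.175],0,0],[[0.002,0.003,0.175],0,0]]' 20
python3 - <<'E'
from h import *
state(); go(0.626,-0.0545,0.112,1.483)
E
```

```text
time: 18.98
tool_pos: [0.6253, -0.0546, 0.2704]
tool_rot: [3.141, 0.0, 1.484]
contact_force: [0.3, -1.2, -0.6]
opening: 0.0921
grip_force: 0.0
t 18.98 grasp [ 0.6254 -0.0546  0.1112] rot [3.1408e+00 2.0000e-04 1.4837e+00] open 0.0921 grip 0.0 q6 -0.12
shift [ 0.0005  0.0014 -0.0021] turn 0.0002
```

```bash
python3 -m jog '[[[0,0.001,0],0,0.8],[[0,0.001,0],0,0.8],[[0,0.001,0],0,0.8],[[0,0.001,0],0,0.8],[[0,0.001,0],0,0.8],[[0,0.001,0],0,0.8],[[0,0,-0.05],0,0.8],[[0,0,-0.15],0,0.8],[[0,0,-0.3],0,0.8],[[0,0,-0.4],0,0.8],[[0,0,-0.45],0,0.8],[[0,0,-0.45],0,0.8]]' 20
python3 - <<'E'
from h import *
state(); go(0.55,0.345,0.1115)
E
```

```text
time: 20.48
tool_pos: [0.6252, -0.0545, 0.4511]
tool_rot: [3.139, 0.0, 1.484]
contact_force: [-0.3, 0.0, -2.3]
opening: 0.0538
grip_force: 20.0
t 20.48 grasp [ 0.6256 -0.0546  0.2919] rot [3.1389e+00 4.0000e-04 1.4838e+00] open 0.0538 grip 20.0 q6 -0.12
shift [ 0.979  -0.2762  0.4498] turn 0
```

```bash
python3 -m jog '[[[0.1,-0.03,0],0,0.8],[[0.23,-0.06,0],0,0.8],[[0.37,-0.1,0],0,0.8],[[0.51,-0.14,0],0,0.8],[[0.65,-0.18,0],0,0.8],[[0.79,-0.22,0],0,0.8],[[0.9,-0.25,0],0,0.8],[[0.96,-0.27,0],0,0.8],[[0.979,-0.276,0],0,0.8],[[0.979,-0.276,0.08],0,0.8],[[0.979,-0.276,0.2],0,0.8],[[0.979,-0.276,0.3],0,0.8]]' 20
python3 - <<'E'
from h import *
state(); go(0.55,0.345,0.1115)
E
```

```text
time: 21.98
tool_pos: [0.5492, 0.3438, 0.327]
tool_rot: [-3.139, 0.002, 1.483]
contact_force: [0.0, -0.9, -3.2]
opening: 0.0533
grip_force: 20.0
t 21.98 grasp [0.5489 0.3435 0.1678] rot [-3.1395e+00  1.9000e-03  1.4826e+00] open 0.0533 grip 20.0 q6 0.53
shift [0.0043 0.0028 0.1408] turn 0
```

```bash
python3 -m jog '[[[0,0,0.07],0,0.8],[[0,0,0.12],0,0.8],[[0,0,0.142],0,0.8],[[0,0,0.15],0,0.8],[[0,0,0.15],0,0.8],[[0,0,0.15],0,0.5],[[0,0,0.15],0,0],[[0,0,0.15],0,0],[[0,0,0.15],0,0],[[0,0,0.15],0,0],[[0,0,0.1],0,0],[[0,0,0.0],0,0]]' 20
python3 - <<'E'
from h import *
state(); go(0.638,0.0005,0.2,-0.088)
for c in ('scene','wrist'):
    im=cams.read_camera(c); cv2.imwrite(f'pics/{c}5.png',im[:,:,::-1])
    for n in('canister','tea_tin','mill'): print(c,n,[(np.round(d['position'],4),round(d['confidence'],2)) for d in models.pinpoint(n,c)[:1]])
E
```

```text
time: 23.48
tool_pos: [0.5489, 0.345, 0.3286]
tool_rot: [-3.138, 0.002, 1.484]
contact_force: [-0.1, -0.2, -0.4]
opening: 0.0921
grip_force: 0.0
t 23.48 grasp [0.5483 0.3447 0.1694] rot [-3.1378e+00  2.4000e-03  1.4838e+00] open 0.0921 grip 0.0 q6 0.53
shift [-0.8379  0.298  -0.0757] turn -0.4997
scene canister [(array([0.5491, 0.342 , 0.0073]), 0.7)]
scene tea_tin [(array([0.5436, 0.2594, 0.0045]), 0.84)]
scene mill [(array([0.4256, 0.3038, 0.0082]), 0.96)]
wrist canister [(array([0.5505, 0.3426, 0.0095]), 0.75)]
wrist tea_tin [(array([ 0.5074,  0.3074, -0.0037]), 0.18)]
wrist mill [(array([0.427 , 0.2991, 0.0077]), 0.68)]
```

View pics/scene5.png

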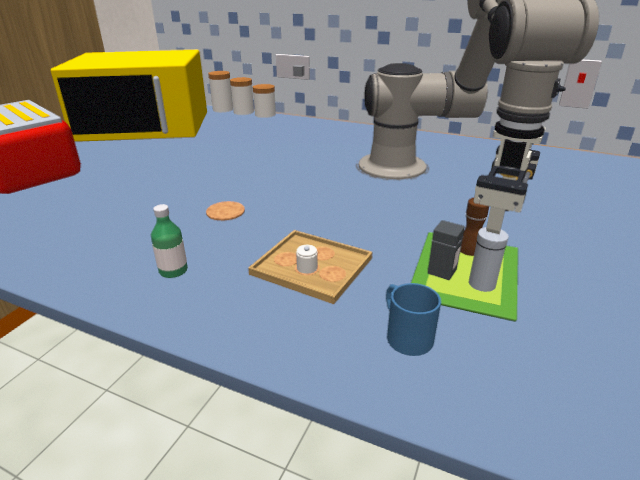

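```bash
python3 -m jog '[[[0,0,-0.12],0,0],[[0,0,-0.22],0,0],[[-0.1,0.04,-0.22],0,0],[[-0.23,0.08,-0.22],0,0.3],[[-0.36,0.13,-0.22],0,0.3],[[-0.49,0.17,-0.22],0,0.3],[[-0.62,0.22,-0.22],0,0.3],[[-0.75,0.27,-0.22],0,0.3],[[-0.82,0.29,-0.18],0,0.3],[[-0.838,0.298,-0.1],0,0.3],[[-0.838,0.298,0.0],0,0.3],[[-0.838,0.298,0.0],0,0.3]]' 15
python3 - <<'E'
from h import *
observe(); im=cams.read_camera('wrist'); cv2.imwrite('pics/w6.png',im[:,:,::-1])
state(); go(0.638,0.0005,0.033,1.483)
E
```

```text
time: 25.38
tool_pos: [0.638, 0.0007, 0.3259]
tool_rot: [-3.133, -0.0, 1.483]
contact_force: [-0.6, 1.2, 0.6]
opening: 0.0645
grip_force: 0.0
t 25.43 grasp [0.6381 0.001  0.1694] rot [-3.1379 -0.      1.4838] open 0.064 grip 0.0 q6 -0.03
shift [-0.0012  0.001   0.3411] turn 0.0003
```

View pics/w6.png

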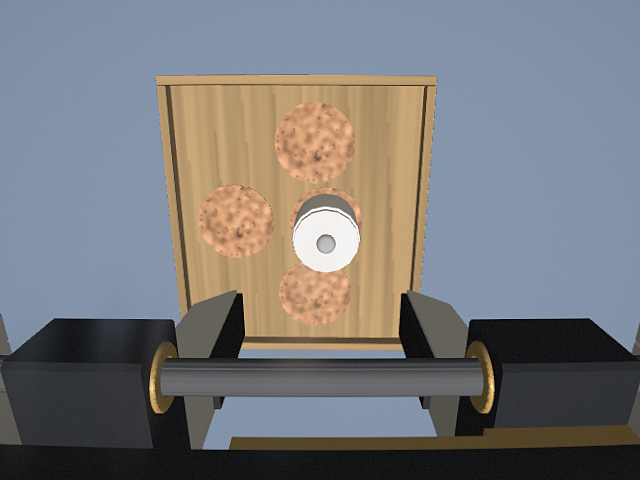

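```bash
python3 - <<'E'
from h import *
print(ray('wrist',[(326,238)],0.053))
E
python3 -m jog '[[[0,0.001,0.1],0,0.3],[[0,0.001,0.2],0,0.3],[[0,0.001,0.26],0,0.3],[[0,0.001,0.3],0,0.3],[[0,0.001,0.325],0,0.3],[[0,0.001,0.334],0,0.3],[[0,0.001,0.335],0,0.3],[[0,0.001,0.335],0,0.3]]' 15
python3 - <<'E'
from h import *
state(); go(0.638,0.0005,0.033,1.483)
E
```

```text
[[0.64067916 0.00101881 0.053     ]]
time: 26.42
tool_pos: [0.6395, 0.0008, 0.1967]
tool_rot: [3.14, 0.0, 1.484]
contact_force: [0.1, -0.2, -0.1]
opening: 0.0644
grip_force: 0.0
t 26.43 grasp [0.6397 0.0008 0.0375] rot [3.1403e+00 1.0000e-04 1.4838e+00] open 0.0644 grip 0.0 q6 -0.03
shift [-0.0011 -0.0043  0.0112] turn 0.0003
```

```bash
python3 -m jog '[[[0,-0.002,0.01],0,0.3],[[0,-0.002,0.01],0,0.3],[[0,-0.002,0.01],0,0.8],[[0,-0.002,0.01],0,0.8],[[0,-0.002,0.01],0,0.8],[[0,-0.002,0.01],0,0.8],[[0,-0.002,0.01],0,0.8],[[0,-0.002,-0.04],0,0.8],[[0,-0.002,-0.14],0,0.8],[[0,-0.002,-0.24],0,0.8],[[0,-0.002,-0.29],0,0.8],[[0,-0.002,-0.29],0,0.8]]' 15
python3 - <<'E'
from h import *
state(); go(0.479,-0.312,0.032)
for c in ('scene','side'):
    im=cams.read_camera(c)
    for n in('coaster','sugar_pot'): print(c,n,[(np.round(d['position'],4),round(d['confidence'],2)) for d in models.pinpoint(n,c)[:1]])
    if c=='side': cv2.imwrite('pics/side7.png',im[:,:,::-1])
b=cv2.imread('pics/w1.png'); hsv=cv2.cvtColor(b,cv2.COLOR_BGR2HSV); msk=cv2.inRange(hsv,(5,80,120),(25,255,255)); msk[:,:500]=0
k=max(cv2.findContours(msk,0,1)[0],key=cv2.contourArea); print('w1 ellipse',cv2.fitEllipse(k))
E
```

```text
time: 27.92
tool_pos: [0.6387, 0.0009, 0.3135]
tool_rot: [3.138, 0.0, 1.484]
contact_force: [1.0, -0.5, -1.8]
opening: 0.044
grip_force: 15.0
t 27.93 grasp [0.6393 0.0009 0.1543] rot [3.1381e+00 2.0000e-04 1.4839e+00] open 0.044 grip 15.0 q6 -0.03
shift [-0.8139 -0.3323  0.3048] turn 0
scene coaster [(array([ 0.4768, -0.3108,  0.0024]), 0.91)]
scene sugar_pot [(array([0.6404, 0.002 , 0.1309]), 0.86)]
side coaster [(array([ 0.4818, -0.3124,  0.0022]), 0.79)]
side sugar_pot [(array([ 0.6405, -0.0036,  0.1283]), 0.89)]
w1 ellipse ((574.5890502929688, 215.82876586914062), (71.21359252929688, 85.2375259399414), 48.41590118408203)
```

```bash
python3 -m jog '[[[-0.1,-0.04,0],0,0.8],[[-0.23,-0.09,0],0,0.8],[[-0.36,-0.14,0],0,0.8],[[-0.49,-0.2,0],0,0.8],[[-0.62,-0.25,0],0,0.8],[[-0.72,-0.29,0],0,0.8],[[-0.79,-0.32,0],0,0.8],[[-0.814,-0.332,0],0,0.8],[[-0.814,-0.332,0.05],0,0.8],[[-0.814,-0.332,0.05],0,0.8]]' 15
python3 - <<'E'
from h import *
im=cams.read_camera('wrist'); cv2.imwrite('pics/w8.png',im[:,:,::-1])
state(); go(0.479,-0.312,0.032)
m=dict(cams.camera_model('wrist')); P=np.array([[-.002,-.951,-.308,.613],[-1,.002,0,-.003],[0,.308,-.951,.501],[0,0,0,1.]]); m['pose']=P
print('coaster from w1',ray('wrist',[(574.6,215.8)],0.006,m))
t=np.linspace(0,2*np.pi,12,endpoint=False)
im=np.ascontiguousarray(im[:,:,::-1])
for p in proj('wrist',np.c_[.479+.05*np.cos(t),-.312+.05*np.sin(t),0*t+.006]): cv2.circle(im,tuple(int(v) for v in p.round()),2,(0,0,255),-1)
cv2.imwrite('pics/w8m.png',im)
E
```

```text
time: 29.48
tool_pos: [0.4778, -0.311, 0.2904]
tool_rot: [-3.139, -0.002, 1.484]
contact_force: [1.1, 0.3, -1.1]
opening: 0.0438
grip_force: 15.0
t 29.52 grasp [ 0.4779 -0.3109  0.1322] rot [-3.1401e+00 -1.3000e-03  1.4846e+00] open 0.0437 grip 15.0 q6 -0.63
shift [-0.0027  0.0034  0.2504] turn 0
coaster from w1 [[ 0.48085216 -0.31079567  0.006     ]]
```

View pics/w8m.png

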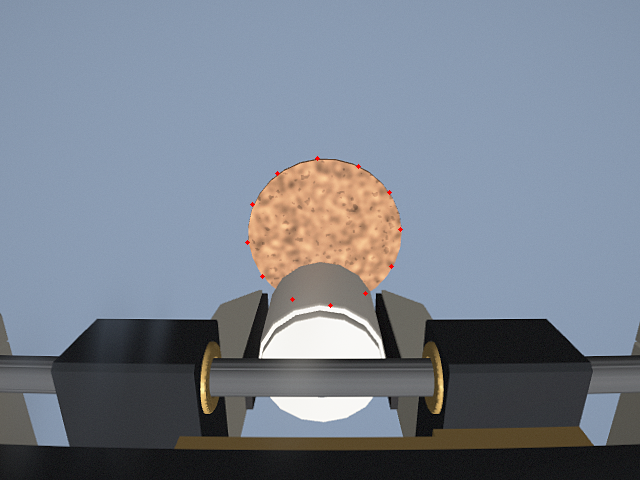

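```bash
python3 -m jog '[[[-0.002,0.005,0.06],0,0.8],[[-0.002,0.005,0.12],0,0.8],[[-0.002,0.005,0.18],0,0.8],[[-0.002,0.005,0.22],0,0.8],[[-0.002,0.005,0.235],0,0.8],[[-0.002,0.005,0.242],0,0.8],[[-0.002,0.005,0.242],0,0.8],[[-0.002,0.005,0.242],0,0.8]]' 15
python3 - <<'E'
from h import *
state(); print(observe()['contact_force']); go(0.4797,-0.312,0.0315)
E
```

```text
time: 30.52
tool_pos: [0.48, -0.3131, 0.1958]
tool_rot: [3.141, 0.001, 1.484]
contact_force: [-0.4, -0.7, -1.0]
opening: 0.0438
grip_force: 15.0
t 30.52 grasp [ 0.4801 -0.3132  0.0366] rot [3.1406e+00 8.0000e-04 1.4838e+00] open 0.0438 grip 15.0 q6 -0.62
[-0.38328007 -0.73663734 -1.04603246]
shift [ 0.0029 -0.0013  0.0127] turn 0
```

```bash
python3 -m jog '[[[0.003,-0.001,0.005],0,0.8],[[0.003,-0.001,0.01],0,0.8],[[0.003,-0.001,0.0125],0,0.8],[[0.003,-0.001,0.0125],0,0.8],[[0.003,-0.001,0.0125],0,0.8]]' 15
python3 - <<'E'
from h import *
state(); print(observe()['contact_force'])
E
```

```text
time: 31.15
tool_pos: [0.4795, -0.3117, 0.1901]
tool_rot: [3.142, 0.0, 1.484]
contact_force: [0.4, 0.8, -1.4]
opening: 0.0436
grip_force: 15.0
t 31.15 grasp [ 0.4795 -0.3117  0.0309] rot [3.1416e+00 1.0000e-04 1.4838e+00] open 0.0436 grip 15.0 q6 -0.62
[ 0.41471723  0.75673165 -1.44074703]
```

```bash
python3 -m jog '[[[0,0,0.002],0,0.8],[[0,0,0.003],0,0.8],[[0,0,0.003],0,0.8],[[0,0,0.003],0,0.4],[[0,0,0.003],0,0.2],[[0,0,0.003],0,0.2],[[0,0,0.003],0,0.2],[[0,0,-0.05],0,0.2],[[0,0,-0.15],0,0.2],[[0,0,-0.3],0,0],[[0,0,-0.45],0,0],[[0,0,-0.55],0,0]]' 15
python3 - <<'E'
from h import *
state(); go(0.549,0.345,0.25)
im=np.ascontiguousarray(cams.read_camera('wrist')[:,:,::-1])
t=np.linspace(0,2*np.pi,12,endpoint=False)
for r,z,n in((.05,.006,0),(.0205,.051,1)):
  for p in proj('wrist',np.c_[.4797+r*np.cos(t),-.312+r*np.sin(t),0*t+z]): cv2.circle(im,tuple(int(v) for v in p.round()),1,(0,0,255),-1)
cv2.imwrite('pics/w9m.png',im)
E
```

```text
time: 32.65
tool_pos: [0.4794, -0.3115, 0.4133]
tool_rot: [3.139, 0.002, 1.484]
contact_force: [0.2, -0.5, 0.1]
opening: 0.091
grip_force: 0.0
t 32.65 grasp [ 0.4798 -0.3119  0.2541] rot [3.1387e+00 2.2000e-03 1.4838e+00] open 0.091 grip 0.0 q6 -0.62
shift [1.6511 0.0295 0.0069] turn 0
```

View pics/w9m.png

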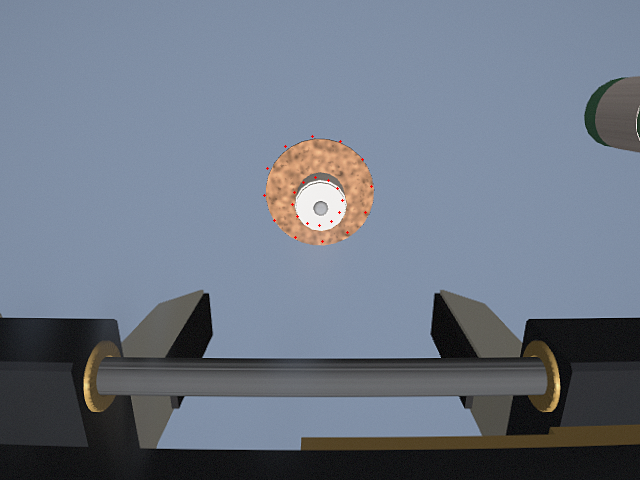

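```bash
python3 -m jog '[[[0.1,0,0],0,0],[[0.23,0,0],0,0],[[0.38,0,0],0,0],[[0.53,0.01,0],0,0],[[0.68,0.01,0],0,0],[[0.83,0.01,0],0,0],[[0.95,0.02,0],0,0],[[1.0,0.02,0],0,0]]' 20
python3 -m jog '[[[0.15,0,0],0,0],[[0.3,0,0],0,0],[[0.45,0,0],0,0],[[0.55,0.005,0],0,0],[[0.63,0.008,0],0,0],[[0.65,0.01,0.0],0,0],[[0.65,0.01,0.1],0,0],[[0.65,0.01,0.16],0,0],[[0.65,0.01,0.16],0,0],[[0.65,0.01,0.16],0,0]]' 20
python3 - <<'E'
from h import *
state(); go(0.549,0.345,0.1115,1.484)
im=cams.read_camera('wrist'); cv2.imwrite('pics/w10.png',im[:,:,::-1])
print(proj('wrist',[(.549,.345,.123),(.540,.260,.113)]).round(1).tolist())
E
```

```text
time: 33.7
tool_pos: [0.5221, 0.0888, 0.4098]
tool_rot: [-3.141, -0.0, 1.487]
contact_force: [0.1, -0.1, 0.4]
opening: 0.0915
grip_force: 0.0
time: 34.95
tool_pos: [0.5492, 0.3443, 0.3474]
tool_rot: [3.14, -0.001, 1.483]
contact_force: [-0.3, -0.5, 0.4]
opening: 0.0918
grip_force: 0.0
t 34.95 grasp [0.5495 0.3444 0.1882] rot [ 3.1400e+00 -7.0000e-04  1.4831e+00] open 0.0918 grip 0.0 q6 0.53
shift [ 0.0012 -0.0017  0.1917] turn -0.0003
[[319.7, 268.5], [317.3, 394.3]]
```

View pics/w10.png

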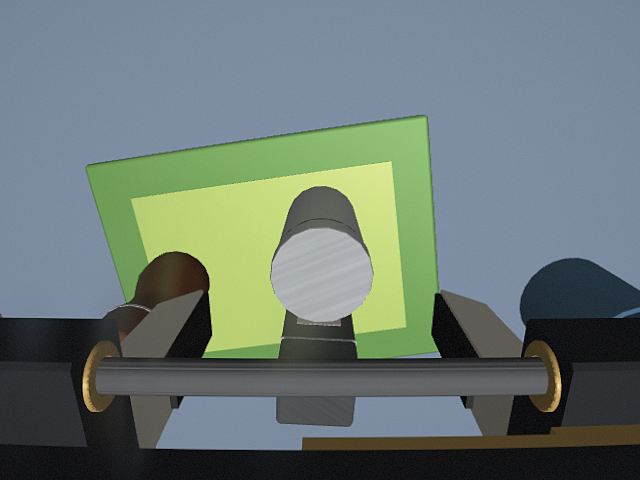

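```bash
python3 - <<'E'
from h import *
print(ray('wrist',[(322,275)],0.123)); state()
m=cams.camera_model('wrist'); im=cams.read_camera('wrist'); cv2.imwrite('pics/w11.png',im[:,:,::-1])
g=cv2.GaussianBlur(im,(5,5),0); hsv=cv2.cvtColor(g,cv2.COLOR_RGB2HSV)
k=cv2.inRange(hsv,(0,0,135),(180,60,255)); k[:210]=0;k[330:]=0;k[:,:250]=0;k[:,390:]=0
c=max(cv2.findContours(k,0,1)[0],key=cv2.contourArea); e=cv2.fitEllipse(cv2.convexHull(c)); print(e, ray('wrist',[e[0]],0.123,m))
E
```

```text
[[0.5498686  0.34129238 0.123     ]]
t 35.0 grasp [0.5496 0.3446 0.1885] rot [ 3.1393e+00 -1.1000e-03  1.4832e+00] open 0.0922 grip 0.0 q6 0.53
((320.9583435058594, 274.6456298828125), (94.30050659179688, 102.03498840332031), 86.17803955078125) [[0.54934947 0.3415373  0.123     ]]
```

```bash
python3 -m jog '[[[-0.006,-0.001,0.06],0,0],[[-0.006,-0.001,0.11],0,0],[[-0.006,-0.001,0.16],0,0],[[-0.006,-0.001,0.185],0,0],[[-0.006,-0.001,0.192],0,0],[[-0.006,-0.001,0.192],0,0],[[-0.006,-0.001,0.192],0,0]]' 20
python3 - <<'E'
from h import *
state(); go(0.5495,0.342,0.1115,1.483)
E
```

```text
time: 35.92
tool_pos: [0.5484, 0.3426, 0.2702]
tool_rot: [3.14, -0.001, 1.484]
contact_force: [-0.6, -0.1, -0.9]
opening: 0.0918
grip_force: 0.0
t 35.92 grasp [0.5486 0.3426 0.111 ] rot [ 3.1402e+00 -7.0000e-04  1.4838e+00] open 0.0918 grip 0.0 q6 0.53
shift [-0.0014  0.0023 -0.0013] turn 0.0003
```

```bash
python3 -m jog '[[[-0.001,0.001,0],0,0],[[-0.001,0.001,0],0,0.8],[[-0.001,0.001,0],0,0.8],[[-0.001,0.001,0],0,0.8],[[-0.001,0.001,0],0,0.8],[[-0.001,0.001,0],0,0.8],[[-0.001,0.001,-0.05],0,0.8],[[-0.001,0.001,-0.15],0,0.8],[[-0.001,0.001,-0.3],0,0.8],[[-0.001,0.001,-0.4],0,0.8],[[-0.001,0.001,-0.45],0,0.8],[[-0.001,0.001,-0.45],0,0.8]]' 20
python3 - <<'E'
from h import *
state(); go(0.626,-0.0545,0.1115)
E
```

```text
time: 37.42
tool_pos: [0.5485, 0.342, 0.4505]
tool_rot: [3.139, -0.001, 1.484]
contact_force: [0.3, 0.6, -3.9]
opening: 0.0534
grip_force: 20.0
t 37.42 grasp [0.5489 0.3422 0.2913] rot [ 3.1393e+00 -1.3000e-03  1.4839e+00] open 0.0534 grip 20.0 q6 0.53
shift [-0.9719  0.2771  0.4489] turn 0
```

```bash
python3 -m jog '[[[-0.1,0.03,0],0,0.8],[[-0.23,0.06,0],0,0.8],[[-0.37,0.1,0],0,0.8],[[-0.51,0.14,0],0,0.8],[[-0.65,0.18,0],0,0.8],[[-0.79,0.22,0],0,0.8],[[-0.9,0.25,0],0,0.8],[[-0.96,0.27,0],0,0.8],[[-0.972,0.277,0.05],0,0.8],[[-0.972,0.277,0.15],0,0.8],[[-0.972,0.277,0.27],0,0.8],[[-0.972,0.277,0.35],0,0.8]]' 20
python3 -m jog '[[[0,0,0.05],0,0.8],[[0,0,0.08],0,0.8],[[0,0,0.09],0,0.8],[[0,0,0.09],0,0.8],[[0,0,0.09],0,0.8]]' 20
python3 - <<'E'
from h import *
state(); go(0.626,-0.0545,0.1115)
E
```

```text
time: 38.92
tool_pos: [0.624, -0.0548, 0.3046]
tool_rot: [-3.135, -0.001, 1.484]
contact_force: [0.1, 0.2, -2.7]
opening: 0.0535
grip_force: 20.0
time: 39.55
tool_pos: [0.6254, -0.055, 0.2742]
tool_rot: [3.14, 0.0, 1.484]
contact_force: [0.2, -0.7, -2.5]
opening: 0.0536
grip_force: 20.0
t 39.55 grasp [ 0.6257 -0.055   0.115 ] rot [3.1399e+00 3.0000e-04 1.4838e+00] open 0.0536 grip 20.0 q6 -0.12
shift [0.0014 0.0007 0.0088] turn 0
```

```bash
python3 -m jog '[[[0.001,0.001,0.006],0,0.8],[[0.001,0.001,0.009],0,0.8],[[0.001,0.001,0.012],0,0.8],[[0.001,0.001,0.012],0,0.8],[[0.001,0.001,0.012],0,0.4],[[0.001,0.001,0.012],0,0],[[0.001,0.001,0.012],0,0],[[0.001,0.001,0.012],0,0],[[0,0,-0.05],0,0],[[0,0,-0.15],0,0],[[0,0,-0.17],0,0],[[0,0,-0.17],0,0]]' 20
python3 - <<'E'
from h import *
m=cams.camera_model('wrist'); im=cams.read_camera('wrist'); cv2.imwrite('pics/w12.png',im[:,:,::-1])
state(); go(0.539,0.26,0.25,1.424)
P=lambda X:proj('wrist',X,m).round(1).tolist()
print('can top',P([(.626,-.0545,.123)]),'mill,tin,pot spots',P([(.574,.0062,.008),(.6355,.0563,.008),(.638,.0005,.008)]))
g=cv2.GaussianBlur(im,(5,5),0); hsv=cv2.cvtColor(g,cv2.COLOR_RGB2HSV)
k=cv2.inRange(hsv,(0,0,135),(180,60,255)); k[:210]=0;k[340:]=0;k[:,:240]=0;k[:,400:]=0
c=max(cv2.findContours(k,0,1)[0],key=cv2.contourArea); e=cv2.fitEllipse(cv2.convexHull(c)); print(e, ray('wrist',[e[0]],0.123,m))
E
```

```text
time: 41.05
tool_pos: [0.6251, -0.0549, 0.3413]
tool_rot: [3.141, 0.0, 1.484]
contact_force: [-0.1, 0.7, -1.4]
opening: 0.0922
grip_force: 0.0
t 41.1 grasp [ 0.6247 -0.0549  0.1811] rot [-3.1402 -0.      1.4838] open 0.0917 grip 0.0 q6 -0.12
shift [ 0.7656 -0.282  -0.1718] turn 0.019
can top [[322.8, 272.7]] mill,tin,pot spots [[242.7, 138.8], [322.1, 56.2], [332.3, 138.8]]
((319.5796203613281, 308.6426086425781), (169.5520477294922, 178.50161743164062), 8.397383689880371) [[ 0.62264013 -0.07426424  0.123     ]]
```

View pics/w12.png

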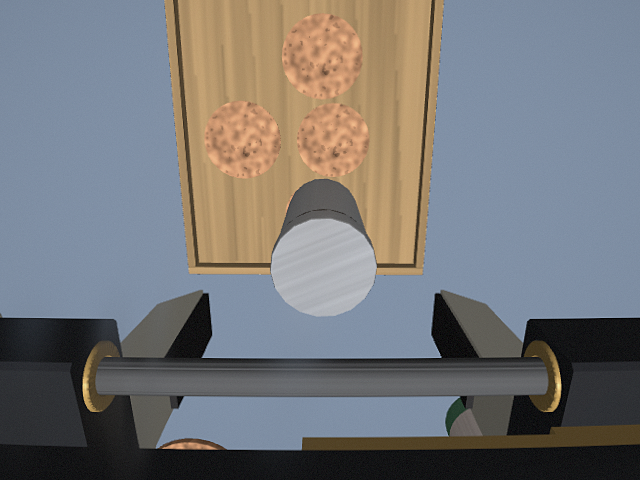

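```bash
cat >> h.py <<'E'
def disc(im,m,guess,r,z):
    """round top: maximise gradient along the projected circle; returns world xy"""
    g=cv2.GaussianBlur(cv2.cvtColor(im,cv2.COLOR_RGB2GRAY),(5,5),0).astype(np.float32)
    t=np.linspace(0,2*np.pi,90,endpoint=False); best=[]
    for dx in np.arange(-8,8.1,.5):
        for dy in np.arange(-8,8.1,.5):
            c=np.array(guess)+np.array([dx,dy])/1e3; v=[]
            for rr in(r-.0015,r+.0015):
                p=proj('',np.c_[c[0]+rr*np.cos(t),c[1]+rr*np.sin(t),0*t+z],m).astype(np.float32)
                v.append(cv2.remap(g,p[:,:1],p[:,1:],1)[:,0])
            best.append((np.median(np.abs(v[0]-v[1])),*c))
    return max(best)
E
python3 - <<'E'
from h import *
state(); m=cams.camera_model('wrist'); im=cams.read_camera('wrist')
print('now',disc(im,m,(.626,-.052),.027,.123), ray('wrist',[(323.5,266.5)],.123,m))
print('w4 with this pose',disc(cv2.imread('pics/w4.png')[:,:,::-1],m,(.626,-.052),.027,.123))
E
```

```text
t 41.1 grasp [ 0.6247 -0.0549  0.1811] rot [-3.1402 -0.      1.4838] open 0.0917 grip 0.0 q6 -0.12
now (np.float32(36.706055), np.float64(0.625), np.float64(-0.052)) [[ 0.6260733  -0.05069095  0.123     ]]
w4 with this pose (np.float32(36.089844), np.float64(0.624), np.float64(-0.055))
```

```bash
python3 -m jog '[[[0.0095,0.002,0.06],0,0],[[0.0095,0.002,0.11],0,0],[[0.0095,0.002,0.15],0,0],[[0.0095,0.002,0.172],0,0],[[0.0095,0.002,0.175],0,0],[[0.0095,0.002,0.175],0,0.8],[[0.0095,0.002,0.175],0,0.8],[[0.0095,0.002,0.175],0,0.8],[[0.0095,0.002,0.175],0,0.8],[[0.0095,0.002,0.175],0,0.8],[[0.0095,0.002,0.17],0,0.8],[[0.0095,0.002,0.165],0,0.8]]' 45
python3 - <<'E'
from h import *
state(); go(0.626,-0.0545,0.115)
E
```

```text
time: 42.65
tool_pos: [0.6261, -0.0512, 0.275]
tool_rot: [-3.141, -0.0, 1.484]
contact_force: [-0.0, -0.2, -3.4]
opening: 0.0532
grip_force: 45.0
t 42.65 grasp [ 0.626  -0.0512  0.1158] rot [-3.1405 -0.      1.4838] open 0.0532 grip 45.0 q6 -0.12
shift [-0.0083  0.0008  0.0019] turn 0
```

```bash
python3 -m jog '[[[-0.003,0,0],0,0.8],[[-0.006,0,0],0,0.8],[[-0.0095,0,0],0,0.8],[[-0.0095,0,0],0,0.8],[[-0.0095,0,0.005],0,0.8],[[-0.0095,0,0.01],0,0.8],[[-0.0095,0,0.013],0,0.8],[[-0.0095,0,0.013],0,0.8],[[-0.0095,0,0.013],0,0.5]]' 45
python3 -m jog '[[[0,0,0],0,0],[[0,0,0],0,0],[[0,0,0],0,0],[[0,0,0],0,0],[[0,0,-0.05],0,0],[[0,0,-0.13],0,0],[[0,0,-0.178],0,0],[[0,0,-0.178],0,0],[[0,0,-0.178],0,0]]' 45
python3 - <<'E'
from h import *
state(); m=cams.camera_model('wrist'); im=cams.read_camera('wrist')
print('now',disc(im,m,(.626,-.052),.027,.123)); print('mill spot',disc(im,m,(.574,.006),.0275,.008))
cv2.imwrite('pics/w13.png',cv2.resize(np.vstack([im[:340],cv2.imread('pics/w4.png')[:340,:,::-1]])[:,140:500,::-1],None,fx=0.85,fy=0.85))
go(0.539,0.26,0.25,1.424)
E
```

```text
time: 43.78
tool_pos: [0.6259, -0.0549, 0.2715]
tool_rot: [3.141, 0.0, 1.484]
contact_force: [-3.3, 0.8, 5.9]
opening: 0.0534
grip_force: 45.0
time: 44.9
tool_pos: [0.6257, -0.055, 0.3402]
tool_rot: [-3.14, -0.0, 1.484]
contact_force: [-0.1, 0.3, -0.5]
opening: 0.0916
grip_force: 0.0
t 44.9 grasp [ 0.6254 -0.0549  0.181 ] rot [-3.1400e+00 -1.0000e-04  1.4838e+00] open 0.0916 grip 0.0 q6 -0.12
now (np.float32(37.38086), np.float64(0.6245), np.float64(-0.055999999999999994))
mill spot (np.float32(11.59375), np.float64(0.574), np.float64(0.0055))
shift [ 0.7656 -0.2838 -0.1724] turn 0.019
```

View pics/w13.png

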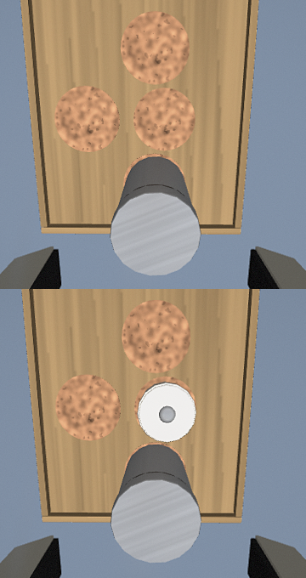

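```bash
python3 -m jog '[[[0,0,-0.1],0,0],[[0.05,-0.02,-0.17],0,0],[[0.18,-0.07,-0.17],0.019,0],[[0.32,-0.12,-0.17],0.019,0],[[0.46,-0.17,-0.17],0.019,0],[[0.6,-0.22,-0.17],0.019,0],[[0.7,-0.26,-0.17],0.019,0],[[0.766,-0.284,-0.17],0.019,0],[[0.766,-0.284,-0.1],0.019,0],[[0.766,-0.284,0],0.019,0],[[0.766,-0.284,0],0.019,0],[[0.766,-0.284,0],0.019,0]]' 45
cat >> h.py <<'E'
def square(im,m,guess,yaw,z,h=.024):
    g=cv2.GaussianBlur(cv2.cvtColor(im,cv2.COLOR_RGB2GRAY),(5,5),0).astype(np.float32)
    u=np.linspace(-.8,.8,20); best=[]; S=np.concatenate([np.c_[u,0*u+1],np.c_[u,0*u-1],np.c_[0*u+1,u],np.c_[0*u-1,u]])
    for da in np.radians(np.arange(-4,4.1,1)):
      c,s=np.cos(yaw+da),np.sin(yaw+da); Q=S@np.array([[c,s],[-s,c]])
      for dx in np.arange(-7,7.1,1):
        for dy in np.arange(-7,7.1,1):
            o=np.array(guess)+np.array([dx,dy])/1e3; v=[]
            for hh in(h-.0015,h+.0015):
                p=proj('',np.c_[o+Q*hh,np.full(len(Q),z)],m).astype(np.float32)
                v.append(cv2.remap(g,p[:,:1],p[:,1:],1)[:,0])
            best.append((np.mean(np.minimum(np.abs(v[0]-v[1]),40)),*o,np.degrees(yaw+da)))
    return [tuple(np.round(b,4)) for b in sorted(best)[:-4:-1]]
E
python3 - <<'E'
from h import *
state(); m=cams.camera_model('wrist'); im=cams.read_camera('wrist'); cv2.imwrite('pics/w14.png',im[:,:,::-1])
print([(np.round(d['position'],4),round(d['confidence'],2)) for d in models.pinpoint('tea_tin','wrist')[:1]])
print(square(im,m,(.540,.26),-0.147,.113)); go(0.54,.26,.1,1.424)
E
```

```text
time: 46.45
tool_pos: [0.5398, 0.2601, 0.3421]
tool_rot: [3.141, -0.0, 1.424]
contact_force: [0.5, -0.5, -0.3]
opening: 0.0923
grip_force: 0.0
t 46.45 grasp [0.5399 0.2602 0.1829] rot [ 3.1409e+00 -3.0000e-04  1.4239e+00] open 0.0923 grip 0.0 q6 0.47
[(array([0.5367, 0.2598, 0.0081]), 0.59)]
[(np.float64(38.2332), np.float64(0.539), np.float64(0.26), np.float64(-8.4225)), (np.float64(38.1661), np.float64(0.539), np.float64(0.26), np.float64(-9.4225)), (np.float64(38.163), np.float64(0.538), np.float64(0.26), np.float64(-8.4225))]
shift [-0.001  -0.0013  0.2094] turn -0.0
```

```bash
python3 -m jog '[[[-0.001,-0.002,0.08],0,0],[[-0.001,-0.002,0.14],0,0],[[-0.001,-0.002,0.18],0,0],[[-0.001,-0.002,0.2],0,0],[[-0.001,-0.002,0.208],0,0],[[-0.001,-0.002,0.208],0,0],[[-0.001,-0.002,0.208],0,0.8],[[-0.001,-0.002,0.208],0,0.8],[[-0.001,-0.002,0.208],0,0.8],[[-0.001,-0.002,0.208],0,0.8],[[-0.001,-0.002,0.208],0,0.8],[[-0.001,-0.002,0.208],0,0.8]]' 45
python3 - <<'E'
from h import *
state()
E
python3 -m jog '[[[0,0,-0.02],0,0.8],[[0,0,-0.06],0,0.8],[[0,0,-0.13],0,0.8],[[0,0,-0.21],0,0.8],[[0,0,-0.28],0,0.8],[[0,0,-0.33],0,0.8],[[0,0,-0.35],0,0.8],[[0,0,-0.35],0,0.8]]' 45
python3 - <<'E'
from h import *
state(); go(0.6355,0.0563,0.1,1.424)
E
```

```text
time: 48.05
tool_pos: [0.5386, 0.2598, 0.2581]
tool_rot: [3.142, 0.0, 1.424]
contact_force: [0.4, -0.8, 0.3]
opening: 0.0479
grip_force: 45.0
t 48.05 grasp [0.5386 0.2598 0.0989] rot [3.1415 0.     1.424 ] open 0.0479 grip 45.0 q6 0.47
time: 49.05
tool_pos: [0.5384, 0.2598, 0.3987]
tool_rot: [3.141, -0.0, 1.424]
contact_force: [0.6, 0.1, -0.8]
opening: 0.0475
grip_force: 45.0
t 49.05 grasp [0.5386 0.2599 0.2395] rot [ 3.1406e+00 -4.0000e-04  1.4242e+00] open 0.0475 grip 45.0 q6 0.47
shift [-0.4682  0.3136  0.3489] turn 0.0001
```

```bash
python3 -m jog '[[[-0.02,0.013,0],0,0.8],[[-0.06,0.04,0],0,0.8],[[-0.12,0.08,0],0,0.8],[[-0.19,0.127,0],0,0.8],[[-0.26,0.174,0],0,0.8],[[-0.33,0.221,0],0,0.8],[[-0.39,0.261,0],0,0.8],[[-0.43,0.288,0],0,0.8],[[-0.455,0.305,0],0,0.8],[[-0.467,0.313,0],0,0.8],[[-0.468,0.314,0.03],0,0.8],[[-0.468,0.314,0.08],0,0.8]]' 45
python3 -m jog '[[[0,0,0.06],0,0.8],[[0,0,0.12],0,0.8],[[0,0,0.17],0,0.8],[[0,0,0.21],0,0.8],[[0,0,0.24],0,0.8],[[0,0,0.255],0,0.8],[[0,0,0.255],0,0.8],[[0,0,0.255],0,0.8]]' 45
python3 - <<'E'
from h import *
state(); go(0.6358,0.0563,0.0995,1.424)
E
```

```text
time: 50.55
tool_pos: [0.6352, 0.0571, 0.3657]
tool_rot: [3.141, -0.0, 1.425]
contact_force: [-0.8, -0.9, -1.8]
opening: 0.0478
grip_force: 45.0
time: 51.55
tool_pos: [0.6357, 0.0562, 0.2648]
tool_rot: [3.14, -0.0, 1.424]
contact_force: [-0.3, -0.5, -1.8]
opening: 0.0478
grip_force: 45.0
t 51.55 grasp [0.6359 0.0562 0.1056] rot [ 3.1402 -0.      1.4241] open 0.0478 grip 45.0 q6 0.12
shift [ 0.0002 -0.0003  0.0153] turn 0.0
```

```bash
python3 -m jog '[[[0,0,0.005],0,0.8],[[0,0,0.01],0,0.8],[[0,0,0.014],0,0.8],[[0,0,0.017],0,0.8],[[0,0,0.017],0,0.8],[[0,0,0.017],0,0.5],[[0,0,0.017],0,0],[[0,0,0.017],0,0],[[0,0,0.017],0,0],[[0,0,0.017],0,0],[[0,0,-0.03],0,0],[[0,0,-0.1],0,0]]' 45
python3 -m jog '[[[0,0,-0.08],0,0],[[0,0,-0.09],0,0],[[0,0,-0.09],0,0],[[0,0,-0.09],0,0]]' 45
python3 - <<'E'
from h import *
state(); m=cams.camera_model('wrist'); im=cams.read_camera('wrist'); cv2.imwrite('pics/w15.png',im[:,:,::-1])
print(square(im,m,(.6355,.056),-0.147,.113)); print('w3 same pose approx',square(cv2.imread('pics/w3.png')[:,:,::-1],m,(.6355,.056),-0.147,.113))
print('mill spot now, w3',disc(im,m,(.574,.006),.0275,.008),disc(cv2.imread('pics/w3.png')[:,:,::-1],m,(.574,.006),.0275,.008))
go(.43,.30,.25,-0.088)
E
```

```text
time: 53.05
tool_pos: [0.6353, 0.0563, 0.3036]
tool_rot: [-3.139, 0.0, 1.424]
contact_force: [1.3, 0.3, 0.3]
opening: 0.0917
grip_force: 0.0
time: 53.55
tool_pos: [0.6352, 0.0563, 0.3385]
tool_rot: [-3.139, 0.0, 1.424]
contact_force: [-0.7, 0.3, -0.5]
opening: 0.0919
grip_force: 0.0
t 53.55 grasp [0.6348 0.0563 0.1793] rot [-3.1389e+00  4.0000e-04  1.4241e+00] open 0.0919 grip 0.0 q6 0.12
[(np.float64(39.4709), np.float64(0.6365), np.float64(0.056), np.float64(-8.4225)), (np.float64(39.2245), np.float64(0.6355), np.float64(0.056), np.float64(-8.4225)), (np.float64(39.1333), np.float64(0.6365), np.float64(0.056), np.float64(-7.4225))]
w3 same pose approx [(np.float64(32.1882), np.float64(0.6395), np.float64(0.062), np.float64(-8.4225)), (np.float64(32.1402), np.float64(0.6395), np.float64(0.063), np.float64(-8.4225)), (np.float64(31.3056), np.float64(0.6395), np.float64(0.063), np.float64(-7.4225))]
mill spot now, w3 (np.float32(10.462891), np.float64(0.5744999999999999), np.float64(0.0055)) (np.float32(8.378418), np.float64(0.5814999999999999), np.float64(0.011))
shift [ 0.5279 -0.5961 -0.1753] turn 0.4813
```

```bash
python3 -m jog '[[[0,0,-0.1],0.05,0],[[0.05,-0.06,-0.175],0.109,0],[[0.13,-0.15,-0.175],0.168,0],[[0.22,-0.25,-0.175],0.227,0],[[0.31,-0.35,-0.175],0.286,0],[[0.4,-0.45,-0.175],0.345,0],[[0.48,-0.54,-0.175],0.404,0],[[0.528,-0.596,-0.175],0.463,0],[[0.528,-0.596,-0.15],0.481,0],[[0.528,-0.596,-0.08],0.481,0],[[0.528,-0.596,-0.03],0.481,0],[[0.528,-0.596,-0.03],0.481,0]]' 45
python3 - <<'E'
from h import *
state(); m=cams.camera_model('wrist'); im=cams.read_camera('wrist'); cv2.imwrite('pics/w16.png',im[:,:,::-1])
print([(np.round(d['position'],4),round(d['confidence'],2)) for d in models.pinpoint('mill','wrist')[:1]])
print('head',disc(im,m,(.4286,.30),.022,.126),disc(im,m,(.4286,.30),.012,.133))
go(.4286,.30,.1115,-0.088)
E
```

```text
time: 55.1
tool_pos: [0.4301, 0.2999, 0.3501]
tool_rot: [3.139, 0.004, -0.087]
contact_force: [-0.8, -0.7, 0.6]
opening: 0.0913
grip_force: 0.0
t 55.1 grasp [0.4294 0.2995 0.1909] rot [ 3.1391  0.0039 -0.087 ] open 0.0913 grip 0.0 q6 2.12
[(array([0.4256, 0.2978, 0.0088]), 0.67)]
head (np.float32(64.93164), np.float64(0.4301), np.float64(0.299)) (np.float32(4.555176), np.float64(0.4316), np.float64(0.308))
shift [-0.0051  0.0007  0.2038] turn 0.0003
```

```bash
python3 -m jog '[[[0,0,0.08],0,0],[[0,0,0.14],0,0],[[0,0,0.175],0,0],[[0,0,0.193],0,0],[[0,0,0.198],0,0],[[0,0,0.198],0,0],[[0,0,0.198],0,0]]' 45
python3 - <<'E'
from h import *
state(); go(.4300,.299,.1115,-0.088)
E
```

```text
time: 56.08
tool_pos: [0.4306, 0.3001, 0.2735]
tool_rot: [-3.141, -0.001, -0.087]
contact_force: [0.5, 0.4, -0.5]
opening: 0.0919
grip_force: 0.0
t 56.08 grasp [0.4308 0.3002 0.1143] rot [-3.141e+00 -1.100e-03 -8.700e-02] open 0.0919 grip 0.0 q6 2.12
shift [-0.0018  0.0032  0.007 ] turn 0.0003
```

```bash
python3 -m jog '[[[-0.002,0.002,0.005],0,0],[[-0.002,0.002,0.007],0,0],[[-0.002,0.002,0.007],0,0.8],[[-0.002,0.002,0.007],0,0.8],[[-0.002,0.002,0.007],0,0.8],[[-0.002,0.002,0.007],0,0.8],[[-0.002,0.002,0.007],0,0.8],[[-0.002,0.002,0.007],0,0.8],[[-0.002,0.002,0.007],0,0.8]]' 45
python3 - <<'E'
from h import *
state()
E
python3 -m jog '[[[0,0,-0.02],0,0.8],[[0,0,-0.06],0,0.8],[[0,0,-0.13],0,0.8],[[0,0,-0.21],0,0.8],[[0,0,-0.3],0,0.8],[[0,0,-0.37],0,0.8],[[0,0,-0.4],0,0.8],[[0,0,-0.4],0,0.8],[[0,0,-0.4],0,0.8]]' 45
python3 - <<'E'
from h import *
state(); go(0.574,0.0062,0.1115,-0.088)
E
```

```text
time: 57.2
tool_pos: [0.4296, 0.2993, 0.2701]
tool_rot: [3.142, -0.0, -0.087]
contact_force: [0.2, 0.9, -0.6]
opening: 0.0434
grip_force: 45.0
t 57.2 grasp [0.4296 0.2993 0.1109] rot [ 3.1415 -0.     -0.087 ] open 0.0434 grip 45.0 q6 2.12
time: 58.32
tool_pos: [0.4294, 0.2992, 0.4287]
tool_rot: [3.14, 0.002, -0.087]
contact_force: [0.1, -0.4, -2.5]
opening: 0.0436
grip_force: 45.0
t 58.33 grasp [0.4291 0.299  0.2695] rot [ 3.1402e+00  2.2000e-03 -8.7000e-02] open 0.0436 grip 45.0 q6 2.12
shift [0.4254 0.6972 0.3952] turn 0.0003
```

```bash
python3 -m jog '[[[0.02,0.033,0],0,0.8],[[0.055,0.09,0],0,0.8],[[0.105,0.172,0],0,0.8],[[0.16,0.262,0],0,0.8],[[0.215,0.352,0],0,0.8],[[0.27,0.443,0],0,0.8],[[0.32,0.525,0],0,0.8],[[0.365,0.598,0],0,0.8],[[0.397,0.65,0],0,0.8],[[0.416,0.682,0],0,0.8],[[0.425,0.696,0],0,0.8],[[0.425,0.696,0.02],0,0.8]]' 45
python3 -m jog '[[[0,0,0.06],0,0.8],[[0,0,0.13],0,0.8],[[0,0,0.2],0,0.8],[[0,0,0.26],0,0.8],[[0,0,0.31],0,0.8],[[0,0,0.345],0,0.8],[[0,0,0.358],0,0.8],[[0,0,0.358],0,0.8],[[0,0,0.358],0,0.8]]' 45
python3 - <<'E'
from h import *
state(); go(0.574,0.0062,0.1109,-0.088)
E
```

```text
time: 59.82
tool_pos: [0.5748, 0.0073, 0.4222]
tool_rot: [-3.142, -0.001, -0.087]
contact_force: [0.6, 0.2, -2.0]
opening: 0.0426
grip_force: 45.0
time: 60.95
tool_pos: [0.575, 0.0072, 0.2797]
tool_rot: [3.141, -0.002, -0.087]
contact_force: [0.5, -0.7, -2.3]
opening: 0.0432
grip_force: 45.0
t 60.95 grasp [0.5752 0.0072 0.1205] rot [ 3.1415e+00 -1.5000e-03 -8.6900e-02] open 0.0432 grip 45.0 q6 1.54
shift [-0.0029  0.0028  0.024 ] turn 0.0003
```

```bash
python3 -m jog '[[[-0.003,0.003,0.008],0,0.8],[[-0.003,0.003,0.015],0,0.8],[[-0.003,0.003,0.02],0,0.8],[[-0.003,0.003,0.024],0,0.8],[[-0.003,0.003,0.026],0,0.8],[[-0.003,0.003,0.026],0,0.8],[[-0.003,0.003,0.026],0,0.5],[[-0.003,0.003,0.026],0,0],[[-0.003,0.003,0.026],0,0],[[-0.003,0.003,0.026],0,0],[[-0.003,0.003,0.026],0,0],[[-0.003,0.003,0.0],0,0]]' 45
python3 - <<'E'
from h import *
state(); go(.529,-.001,.36,0)
E
python3 -m jog '[[[-0.003,0.003,-0.12],0,0],[[-0.03,0.0,-0.27],0,0],[[-0.08,0.0,-0.42],0,0],[[-0.115,0.01,-0.57],-0.028,0],[[-0.115,0.01,-0.615],-0.028,0],[[-0.115,0.01,-0.615],-0.028,0],[[-0.115,0.01,-0.615],-0.028,0],[[-0.115,0.01,-0.615],-0.028,0]]' 45
python3 - <<'E'
from h import *
state(); m=cams.camera_model('wrist'); im=cams.read_camera('wrist'); a=cv2.imread('pics/w1.png')[:,:,::-1]
m1=dict(m); m1['pose']=np.array([[-.002,-.951,-.308,.613],[-1,.002,0,-.003],[0,.308,-.951,.501],[0,0,0,1.]])
print(m['pose'].round(3))
for I,M in((im,m),(a,m1)):
    print('can',disc(I,M,(.626,-.0545),.027,.123),'mill',disc(I,M,(.574,.006),.022,.126),'tin',square(I,M,(.6355,.056),-.147,.113)[0])
b=np.hstack([im[:200,190:450],a[:200,190:450]]); cv2.imwrite('pics/cmp.png',cv2.resize(b[:,:,::-1],None,fx=1.5,fy=1.5))
c=cams.read_camera('side'); 
for n in('canister','tea_tin','mill','sugar_pot','mug','bottle'): print(n,[(np.round(d['position'],4),round(d['confidence'],2)) for d in models.pinpoint(n,'side')[:1]])
s=cams.read_camera('scene'); cv2.imwrite('pics/final.png',np.vstack([cv2.resize(np.hstack([s,c]),(780,293)),cv2.resize(b,(780,300))])[:,:,::-1])
E
```

```text
time: 62.45
tool_pos: [0.5732, 0.0061, 0.2785]
tool_rot: [-3.142, 0.002, -0.087]
contact_force: [-0.5, 0.7, 0.3]
opening: 0.0899
grip_force: 0.0
t 62.45 grasp [0.5729 0.0062 0.1193] rot [-3.1416e+00  1.9000e-03 -8.7100e-02] open 0.0899 grip 0.0 q6 1.53
shift [-0.109   0.0274 -0.6015] turn -0.0277
time: 63.45
tool_pos: [0.5275, 0.0061, 0.5234]
tool_rot: [-3.141, 0.003, 0.001]
contact_force: [-0.1, 0.4, -0.4]
opening: 0.092
grip_force: 0.0
t 63.45 grasp [0.527  0.0062 0.3642] rot [-3.1413e+00  3.0000e-03  9.0000e-04] open 0.092 grip 0.0 q6 1.44
[[ 0.001 -0.95  -0.311  0.611]
 [-1.    -0.001  0.     0.005]
 [-0.001  0.311 -0.95   0.503]
 [ 0.     0.     0.     1.   ]]
can (np.float32(33.447754), np.float64(0.627), np.float64(-0.0555)) mill (np.float32(72.45215), np.float64(0.573), np.float64(0.0055)) tin (np.float64(35.969), np.float64(0.6365), np.float64(0.056), np.float64(-9.4225))
can (np.float32(33.10498), np.float64(0.627), np.float64(-0.0545)) mill (np.float32(74.36719), np.float64(0.5744999999999999), np.float64(0.006)) tin (np.float64(38.7591), np.float64(0.6355), np.float64(0.057), np.float64(-9.4225))
canister [(array([ 0.6254, -0.0555,  0.0092]), 0.9)]
tea_tin [(array([0.6319, 0.055 , 0.0117]), 0.55)]
mill [(array([ 0.4785, -0.3148,  0.0027]), 0.29)]
sugar_pot [(array([ 0.5089,  0.307 , -0.0015]), 0.57)]
mug [(array([ 0.7504,  0.2448, -0.0053]), 0.92)]
bottle [(array([ 0.7545, -0.2589,  0.0016]), 0.85)]
```

View pics/final.png

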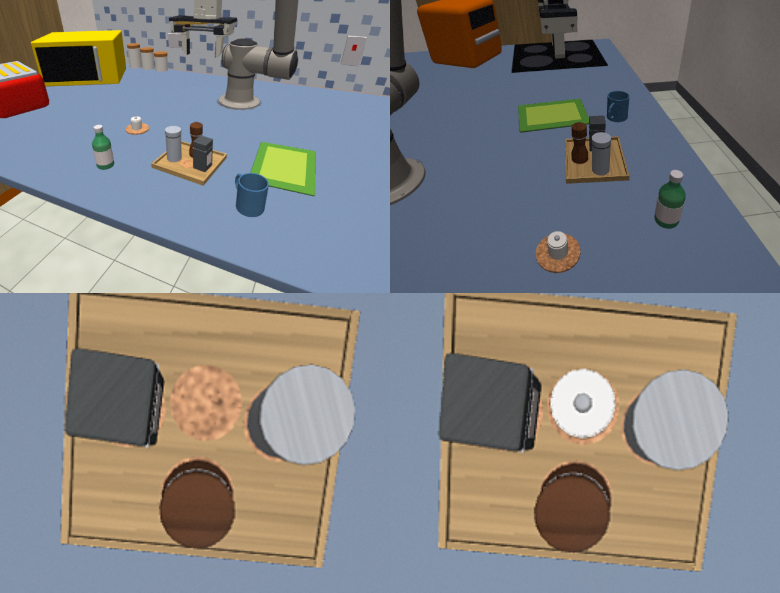

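The picture shows all three objects upright in the tray. Each is within about 1–1.5 mm of its starting spot. The pot stands in the middle of the coaster, and the mug and bottle have not moved.

```bash
python3 -c "
from cell import robot
print(robot.hand_in())"
```

```text
the job is handed in; nothing more can be done
None
```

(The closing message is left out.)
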